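# Jar label to the reader, bounce board held at its mark

### The job

In the paint studio, get a paint jar's label read: turn the jar on the reader's round pad so that its label squarely faces the reader's window, and let go of it, standing in the middle of the pad. Then swing the hinged white bounce board up until it is in line with the pointer arm of its stand, and finish while still holding it there, because it falls back when let go. Do not move the pointer and leave the other things on the table where they are.

Things in the scene. Friction and masses are not known exactly. Their poses are not given: they have to be found in the camera images.
- reader: Label reader, fixed. Origin on the table directly under the centre of its round rubber pad (pad radius 34, its top 13 mm above the table); z up. An aluminium base plate 10 mm high (x -45 to 170, y -50 to 50 mm) carries the pad and, on its +x side, a grey block (x 95 to 165, y -45 to 45, up to 75 mm high) with a dark window in its face toward the pad.
- window (a point): Middle of the reader's dark window, 94 mm from the pad's centre along the reader's +x, 50 mm above the table; axes as the reader's, so the window looks along -x.
- jar: Closed grey paint jar, black lid, upright cylinder 54 mm in diameter and 95 mm high (lid: top 27 mm), about 0.25 kg, loose, standing on the reader's pad. Origin at the centre of its underside, z up, x toward the middle of its label: jar x along reader x means that the label faces the window. Starts turned 0.7 to 2.3 rad away, counter-clockwise from above.
- label (a point): Middle of the jar's paper label (a white patch with a dark square, on the jar's side, 27 mm out from the axis, 34 mm above the underside), axes as the jar's (x outward). A 10 mm wide white paper seal runs from the label up the lid's edge and over the lid's top to its centre, so the label's side can be seen from above.
- stand: Stand of the bounce board, fixed. Origin on the table directly under the middle of the hinge, z up, x along the hinge line. Plywood base 12 mm high (x -97 to 118, y -175 to 25 mm); at x = 97 mm stands an aluminium quarter arc of radius 120 mm around the hinge line (up to 185 mm high), the pointer arm in front of it.
- board_hinge (a point): Middle of the board's hinge line, 55 mm above the table.
- board (a joint): Angle of the board, a white panel 150 mm wide along the hinge, 7 mm thick, reaching to 170 mm from the hinge line; rad: 0 lying level (at the start, resting on its stop), grows as its free edge rises, 1.5 at most. The hinge is free: the board (about 0.45 kg in all) falls back when let go.
- knob (a point): Centre of the black ball knob (32 mm in diameter) on the middle of the board's free edge, 205 mm from the hinge line, 55 mm above the table when the board lies level; steel neck of 12 mm diameter between it and the edge. Axes turn with the board: y points from the knob to the hinge, z is the board's normal, x along the hinge. Level, the knob lies on the stand's -y side of the hinge.
- pointer (a joint): Angle of the pointer arm, rad, measured about the same hinge line and in the same way as the board's angle: the angle the board has to be set to (0.65 to 1.2). Stiffly clamped, not to be moved.
- mark (a point): Tip of the pointer arm (dark flat steel, 10 mm wide, 4 mm thick, with a brass clamp nut), 185 mm from the hinge line at x = 106 mm along it, beside the board's edge; axes turn with the arm like those of the knob.
- small_jar: Bystander: small white paint jar with black lid, 44 mm in diameter, 55 mm high, near the reader. Origin under its centre.
- tape: Bystander: roll of paper tape lying flat, 70 mm outside, 52 mm inside, 24 mm high, beside the stand. Origin under its centre.
- knife: Bystander: flat scraper with a wooden handle, about 200 mm long, lying near the robot.
- carton: Bystander: flat cardboard carton 60 x 120 x 25 mm. Origin under its centre.
- can: Bystander: can 66 mm in diameter, 85 mm high. Origin under its centre.
- brush_cup: Bystander: white cup with brushes, 72 mm in diameter, cup 100 mm and brushes about 180 mm high. Origin under its centre.
Things that resemble listed ones, but are neither listed nor needed, are in the scene too. Of the things shaped like the jar, the grey one is meant.

How it is judged:
By the outcome, as a careful person would: the job done as asked, in the order asked, and still so for the second after the job is handed in, while the arm keeps its last pose, push and grip.
It also fails if it takes over 61 s, if anything falls off the work surface, if the arm or the gripper's body presses on something with over 40 N, if the wrist force passes 120 N, or if a joint passes its speed limit or range.

### The arm

A 7-joint arm with a two-finger parallel gripper is mounted at the origin on the work surface. World frame = base frame: x ahead of the robot, y to its left, z up, the work surface at z = 0. Lengths are in mm, angles in degrees, forces in N, time in s.
With the tool pointing down it reaches from about 350 to 900 mm from the base axis. Payload 8.1 kg.
Tool frame: the origin (TCP) lies midway between the tips of the shut fingers; the grasp point (between the pads) lies 19 mm behind it; z points along the fingers, y is the direction in which the jaws open and shut (so a half turn about z gives the same grasp; the last joint's range is limited). The gripper opens to 85 mm and grips with 20 to 120 N. Pads are 22 mm wide; open, the fingers measure 114 mm over their backs; the gripper's body (76 mm by 85 mm) begins 54 mm behind the grasp point. The pads swing forward as they close: fully open they stand 13 mm farther back than shut.
Start: joints at [-81.91, 24.895, 1.432, 90.138, -0.665, 64.973, -4.303], TCP at [150.897, 606.524, 231.323] pointing down, gripper open.
Joint ranges: [-149.89, 149.89], [-25.12, 119.58], [-72.63, 75.52], [4.76, 147.25], [-75.54, 255.54], [6.69, 114.76], [-157.13, 157.13]. Speed limits (degrees/s): [127.2, 127.2, 172.46, 172.46, 180, 180, 180].

### API

Orientations are given as a 3x3 rotation matrix whose columns are the frame's x, y, z axes.
In Python, from station import robot gives the robot as it stands.
- The arm moves only by the shell command python3 -m jog 'ROWS' [FORCE]. ROWS is JSON, a list of rows, each a list of 7 numbers: the shift along the tool's x, y, z in mm, then the turn, a rotation vector about the tool's x, y, z in units of 6 degrees (1.0 is 6 degrees), then the finger opening in mm, from 0 to 85.4. A call has exactly 5 rows; each row shifts and turns the commanded pose from where the row before left it, along the tool's axes as they then stand; what a row does not reach is not made up. A row lasts 1/12 s, in which the tool goes at most 41.7 mm and 7.16 degrees, less where a joint would pass 70% of its speed; a pose out of reach is approached as far as the arm can. A call is refused whole if a number of a shift passes 41.7 or a number of a turn 1, either way. A call with a gripper value outside its range is refused whole. The fingers move at their own pace and stop on an object; FORCE is the grip in N (left out, the last holds). Time passes only in rows, so rows that do not move let the fingers close, or fill a call up. It gives the time, the measured TCP pose, the force and the opening at its end, in the units of the state.
- robot.sense(): the state, without advancing time (a new reading comes with each control period).
- robot.get_image(name): name is "scene" or "top"; returns a dict with "color" (384x512x3 uint8, blue, green, red), "range_z" (384x512 float32, mm along the optical axis (not along the pixel's ray), 0 where there is no reading), "camera_matrix" (3x3 intrinsics, pixels), "extrinsics" (4x4, takes a point from camera to world coordinates). Camera axes: x right, y down, z forward; pixel columns grow to the right and rows downward; lengths in mm; the calibration is good to about 2 mm. A picture is of the moment at which its call begins.
- robot.job_done(): hands the job in, once; it reports no verdict.
The state is a dict: "time_s": time; "joint_positions": joint angles; "joint_velocities": joint speeds; "joint_torque": joint torques, N m; "tcp_pos": TCP position; "orientation": TCP orientation; "ft_force": force on the tool from outside, world axes, zero at the start; "moment": the same for the moment, N m; "grip_width": finger opening in mm.
Only numpy, scipy, OpenCV 4.12 (cv2) and the standard library are available. Lean on these libraries where they do the work, as an engineer would, in place of code of your own. Each camera call takes 0.05 s, during which the arm holds its last target.

## Working session

There is one attempt and no reset: what is moved stays moved. The work goes in short steps, Python scripts to look and compute and a shell command to move; the robot and the scene stay as the last step left them, time stands still between calls to the robot, and variables do not carry over. Pictures are saved under pics/ and viewed, and the job is handed in when it is done.

```bash
mkdir -p pics; ls
cat > h.py <<'E'
import numpy as np, cv2
from station import robot
def grab(n,tag):
    im=robot.get_image(n); np.savez(f'pics/{tag}.npz',**im)
    cv2.imwrite(f'pics/{tag}.png',im['color']); return im
def load(tag): return dict(np.load(f'pics/{tag}.npz'))
def px2plane(im,u,v,z):
    K=im['camera_matrix'];T=im['extrinsics']
    d=T[:3,:3]@np.linalg.inv(K)@np.array([u,v,1.]);o=T[:3,3]
    return o+d*(z-o[2])/d[2]
def pts(im):
    K=im['camera_matrix'];T=im['extrinsics'];Z=im['range_z']
    v,u=np.mgrid[:Z.shape[0],:Z.shape[1]]
    P=np.stack([(u-K[0,2])/K[0,0]*Z,(v-K[1,2])/K[1,1]*Z,Z],-1)
    return P@T[:3,:3].T+T[:3,3]
E
python3 - <<'E'
from h import *
for n in('scene','top'):
    im=grab(n,n+'0'); print(n,im['extrinsics'].round(3).tolist(),im['camera_matrix'].tolist())
print(robot.sense())
E
```

```text
pics
scene [[0.032, 0.741, -0.67, 1502.678], [0.999, -0.032, 0.013, 65.924], [-0.012, -0.67, -0.742, 1089.72], [0.0, 0.0, 0.0, 1.0]] [[431.9377802209502, 0.0, 253.51284115936926], [0.0, 431.9377802209502, 190.292315907584], [0.0, 0.0, 1.0]]
top [[0.025, -0.995, 0.097, 435.651], [-1.0, -0.024, 0.01, 88.866], [-0.008, -0.097, -0.995, 1345.875], [0.0, 0.0, 0.0, 1.0]] [[421.2913544941539, 0.0, 259.6862390048634], [0.0, 421.2913544941539, 190.04233100074433], [0.0, 0.0, 1.0]]
{'time_s': 0.1, 'joint_positions': array([-81.91319137,  24.93326393,   1.4290513 ,  90.18597639,
        -0.66517505,  64.97362654,  -4.3009598 ]), 'joint_velocities': array([-0.08296972, -0.06505327, -0.0457168 , -0.12929222,  0.08595225,
       -0.05598839, -0.08678157]), 'joint_torque': array([ 3.61320228e-03, -6.71763110e+01,  1.02871913e+00, -3.16906893e+01,
        1.58260897e-02,  7.08621112e-03,  4.61053830e-06]), 'tcp_pos': array([150.75126346, 606.05547609, 230.58125734]), 'orientation': array([[-9.70439249e-01,  2.41345403e-01, -2.46473972e-04],
       [ 2.41345503e-01,  9.70438164e-01, -1.45530136e-03],
       [-1.12042544e-04, -1.47176694e-03, -9.99998911e-01]]), 'ft_force': array([ 0.01783262, -0.44582987, -0.66212073]), 'moment': array([-0.02345881,  0.00207528,  0.00763787]), 'grip_width': 85.47919765361377}
```

View pics/scene0.png

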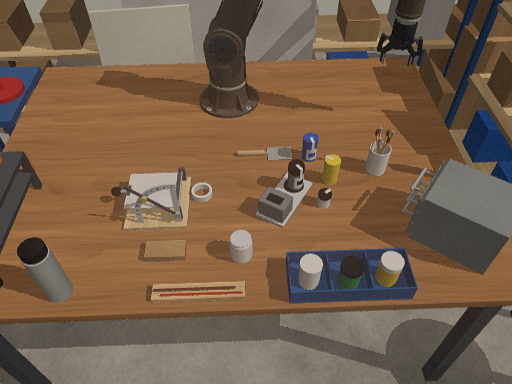

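View pics/top0.png

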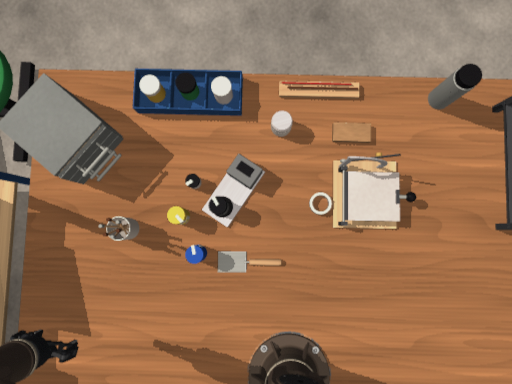

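The scene shows the jar at about (295,177), the reader at (285,200), and the stand at (157,200) with its knob at (117,191). In the top view the jar's lid is at (221,207), the reader's block at (243,172), the stand at (365,195) and the knob at (410,197). I'll zoom in on these.

Run:
```python
from h import *
t=load('top0')['color'];s=load('scene0')['color']
a=cv2.resize(t[145:235,185:275],(540,540),interpolation=cv2.INTER_CUBIC)
cv2.imwrite('pics/z1.png',a)
cv2.imwrite('pics/z2.png',cv2.resize(t[145:240,320:420],(800,760)[:2],interpolation=cv2.INTER_CUBIC)[:600])
a=cv2.resize(s[150:240,100:200],(600,540),interpolation=cv2.INTER_CUBIC)
cv2.imwrite('pics/z3.png',a)
cv2.imwrite('pics/z4.png',cv2.resize(s[130:230,250:350],(600,600),interpolation=cv2.INTER_CUBIC))
```

```text
(no output)
```

View pics/z1.png

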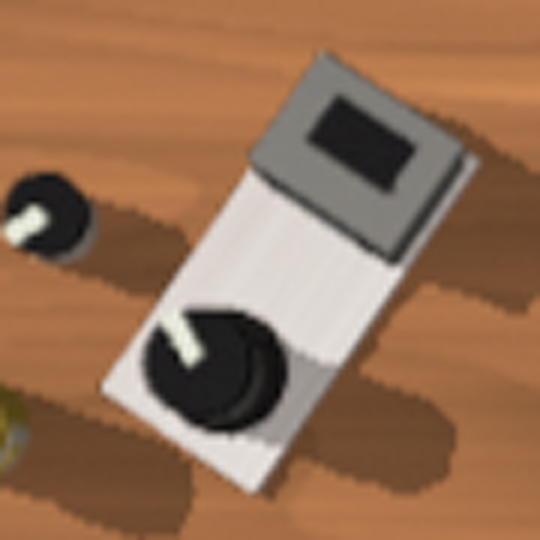

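View pics/z2.png

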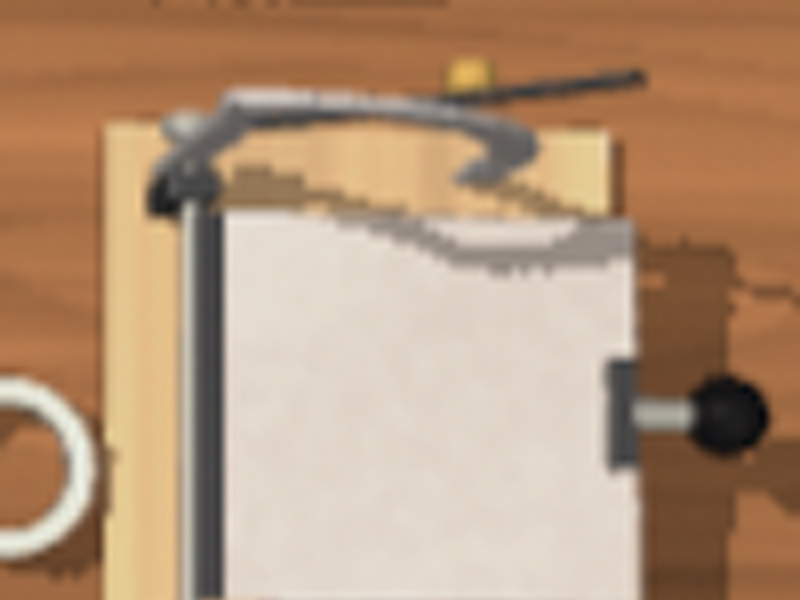

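View pics/z3.png

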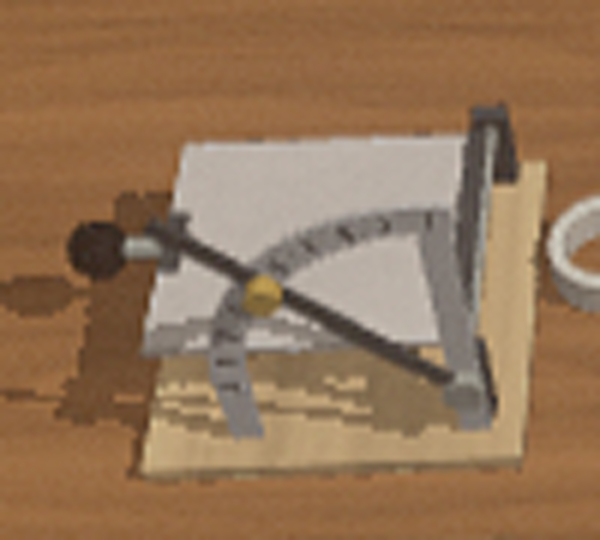

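View pics/z4.png

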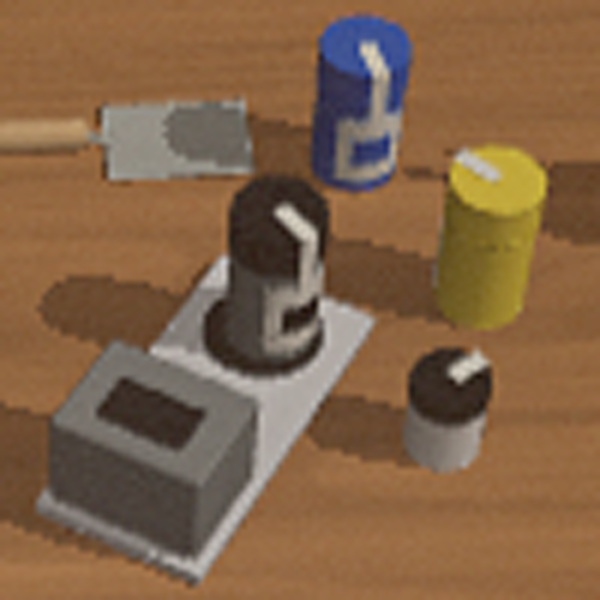

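```bash
cat >> h.py <<'E'
def line_ang(a,b): d=np.array(b)-np.array(a); return np.degrees(np.arctan2(d[1],d[0]))
def ray(im,u,v):
    K=im['camera_matrix'];T=im['extrinsics']
    d=T[:3,:3]@np.linalg.inv(K)@np.array([u,v,1.]);return T[:3,3],d/np.linalg.norm(d)
def tri(r1,r2):
    o1,d1=r1;o2,d2=r2
    A=np.stack([d1,-d2],1);s=np.linalg.lstsq(A,o2-o1,rcond=None)[0]
    p,q=o1+s[0]*d1,o2+s[1]*d2;return (p+q)/2,np.linalg.norm(p-q)
E
python3 - <<'E'
from h import *
t=load('top0');s=load('scene0')
z1=lambda x,y:(185+(x+.5)/6-.5,145+(y+.5)/6-.5)
z4=lambda x,y:(250+(x+.5)/6-.5,130+(y+.5)/6-.5)
z3=lambda x,y:(100+(x+.5)/6-.5,150+(y+.5)/6-.5)
z2=lambda x,y:(320+(x+.5)/8-.5,145+(y+.5)/8-.5)
P=lambda xy,z,im=t:px2plane(im,*xy,z)
a,b,c=P(z1(103,388),10),P(z1(258,493),10),P(z1(478,158),10)
print('plate',a,b,c,np.linalg.norm(a-b),np.linalg.norm(c-b))
print('axis angs',line_ang(b[:2],c[:2]),line_ang(b[:2],a[:2])-90)
B=[P(z1(*q),75) for q in[(325,52),(465,150),(398,265),(250,160)]]
print('block',[q.round(1) for q in B],line_ang(B[2][:2],B[1][:2]),line_ang(B[3][:2],B[0][:2]),line_ang(B[1][:2],B[0][:2])-90,line_ang(B[2][:2],B[3][:2])-90)
B2=[P(z4(*q),75,s) for q in[(50,425),(112,342),(257,405),(192,490)]]
print('block s',[q.round(1) for q in B2])
# jar lid top: depth points
for n,im,(u0,u1,v0,v1) in(('top',t,(205,240,190,225)),('scene',s,(280,312,155,200))):
    W=pts(im); m=np.zeros(W.shape[:2],bool);m[v0:v1,u0:u1]=1
    m&=(abs(W[...,2]-108)<4)&(im['range_z']>0)
    xy=W[m][:,:2].astype(np.float32)
    (c,r)=cv2.minEnclosingCircle(xy);print(n,'lid depth',len(xy),xy.mean(0),c,r,W[m][:,2].mean())
    col=im['color'].astype(int)
    w=m&(col.min(-1)>130)
    w=np.zeros_like(m);w[v0:v1,u0:u1]=col[v0:v1,u0:u1].min(-1)>110
    w&=m
    q=W[w][:,:2];print(' seal',len(q),q.mean(0),line_ang(xy.mean(0),q.mean(0)),line_ang(c,q.mean(0)))
    cols=[px2plane(im,u,v,108)[:2] for v,u in zip(*np.nonzero(w))];print(cv2.fitLine(np.array(cols,np.float32),cv2.DIST_L2,0,.01,.01).ravel())
# board
print('board corners', [P(z2(*q),58.5).round(1) for q in[(222,212),(632,222)]])
print('knob top',P(z2(727,415),55))
print('knob tri',tri(ray(t,*z2(727,415)),ray(s,*z3(97,248))))
print('base corners',[P(z2(*q),12).round(1) for q in[(103,125),(610,130)]],[P(z3(*q),12,s).round(1) for q in[(145,468),(520,460),(545,165)]])
print('tip',tri(ray(t,*z2(640,78)),ray(s,*z3(153,226))))
print('nut',tri(ray(t,*z2(470,75)),ray(s,*z3(264,294))))
print('pivot s?',z3(467,393),'rod near end top',P(z2(185,125),55))
for n in((421,210),):pass
E
```

```text
plate [499.72330029 285.26451418  10.        ] [446.43768173 201.4086512   10.        ] [627.27605985  89.81617735  10.        ] 99.35372615455343 212.49799815606647
axis angs -31.67807245732651 -32.43363079977063
block [array([670.6, 169. ,  75. ]), array([621.9,  96.5,  75. ]), array([562.4, 128.9,  75. ]), array([614.2, 205.5,  75. ])] -28.594635452974284 -32.83746195090572 -33.86721490334731 -34.04050461979619
block s [array([628.5,  95.5,  75. ]), array([571.7, 130.7,  75. ]), array([619.4, 203.5,  75. ]), array([674.8, 165.4,  75. ])]
top lid depth 223 [508.34546 225.82942] (508.3701477050781, 226.19244384765625) 27.190004348754883 107.64034442231349
 seal 39 [517.07725789 234.48175175] 44.7380820491907 43.591851094038205
[ 9.8859483e-01 -1.5059961e-01  5.1707849e+02  2.3448264e+02]
scene lid depth 154 [512.0179 223.9877] (510.1495056152344, 223.0756378173828) 30.288089752197266 107.94284275098182
 seal 22 [522.1080795  233.33187444] 42.801677945955525 40.61794644913746
[9.0082902e-01 4.3417397e-01 5.2191736e+02 2.3336110e+02]
board corners [array([ 626. , -165.9,   58.5]), array([ 625.9, -323.2,   58.5])]
knob top [ 552.60682729 -360.06520036   55.        ]
knob tri (array([ 552.57861572, -360.82792471,   56.57165401]), np.float64(2.4781073505358844))
base corners [array([ 666.8, -127.4,   12. ]), array([ 669.6, -329.5,   12. ])] [array([ 668.4, -327.2,   12. ]), array([ 671.4, -131.4,   12. ]), array([ 457.4, -132.3,   12. ])]
tip (array([ 657.67152308, -285.11182609,  185.46261823]), np.float64(1.012527303325876))
nut (array([ 665.60401005, -238.82451993,  142.78982495]), np.float64(1.094184700285382))
pivot s? (177.41666666666669, 215.08333333333331) rod near end top [ 660.12760469 -152.10197526   55.        ]
```

Run:
```python
from h import *
t=load('top0');s=load('scene0')
z1=lambda x,y:(185+(x+.5)/6-.5,145+(y+.5)/6-.5)
z4=lambda x,y:(250+(x+.5)/6-.5,130+(y+.5)/6-.5)
P=lambda xy,z,im=t:px2plane(im,*xy,z)
def fit(L,W):
    L=np.array(L,float);W=np.array(W)[:,:2]
    l,w=L-L.mean(0),W-W.mean(0)
    th=np.arctan2((l[:,0]*w[:,1]-l[:,1]*w[:,0]).sum(),(l*w).sum())
    R=np.array([[np.cos(th),-np.sin(th)],[np.sin(th),np.cos(th)]]);o=W.mean(0)-R@L.mean(0)
    print(np.degrees(th),o,(W-L@R.T-o).round(1).tolist());return th,o
Lt=[(-45,50),(-45,-50),(170,-50),(165,45),(165,-45),(95,-45),(95,45)]
Wt=[P(z1(103,388),10),P(z1(258,493),10),P(z1(478,158),10)]+[P(z1(*q),75) for q in[(325,52),(465,150),(398,265),(250,160)]]
Ls=[(-45,50),(170,50),(170,-50),(165,-45),(95,-45),(95,45),(165,45)]
Ws=[P(z4(*q),10,s) for q in[(374,320),(193,578),(38,505)]]+[P(z4(*q),75,s) for q in[(50,425),(112,342),(257,405),(192,490)]]
fit(Lt,Wt);fit(Ls,Ws);th,o=fit(Lt+Ls,Wt+Ws)
# label in scene: dark square centre and white patch
lp=P(z4(298,318),47,s);print('label@47',lp)
for c in([508.5,225.5],[510,225],o): print(c,line_ang(c,lp[:2]),np.linalg.norm(lp[:2]-c))
# pad circle top scene z4: center approx (263,335)
print('pad s',P(z4(263,335),13,s), 'jar base s bottom')
# seal line ends: top z1 outer end (170,318), inner (195,358); scene inner (282,210), outer(310,238)
a,b=P(z1(169,318),108),P(z1(196,358),108);print(a,b,line_ang(b[:2],a[:2]))
a,b=P(z4(308,236),108,s),P(z4(281,210),108,s);print(a,b,line_ang(b[:2],a[:2]))
```

```text
-32.50726797134235 [509.05562767 220.13422714] [[1.7, -1.2], [2.2, -0.7], [1.7, 3.2], [-1.8, -0.4], [-2.1, 3.0], [-2.6, -2.3], [0.8, -1.6]]
-32.66699012601448 [513.20835709 219.16255459] [[-0.8, -0.9], [-2.3, -1.7], [-0.7, 3.4], [0.6, 3.3], [2.8, 0.7], [1.9, -2.3], [-1.6, -2.5]]
-32.612991236685154 [511.15334942 219.66348008] [[-0.5, -0.8], [0.1, -0.4], [-0.1, 3.9], [-3.8, 0.4], [-4.0, 3.6], [-4.5, -1.7], [-1.3, -0.9], [1.4, -1.4], [-0.3, -2.3], [1.3, 2.8], [2.6, 2.6], [4.7, 0.1], [3.9, -2.9], [0.4, -3.2]]
label@47 [532.5278731  235.67752493  47.        ]
[508.5, 225.5] 22.95613662130052 26.094457253299158
[510, 225] 25.359525206607778 24.930194643652616
[511.15334942 219.66348008] 36.84098309543874 26.70804925288279
pad s [513.13948371 220.13292482  13.        ] jar base s bottom
[530.22569251 239.70359788 108.        ] [510.86901416 225.73639908 108.        ] 35.81308681067276
[529.79536576 237.25267934 108.        ] [509.45898314 224.83666873 108.        ] 31.405397332889457
```

```bash
python3 -m jog '[[-29,-19,0,0,0,0,85],[-29,-19,0,0,0,0,85],[-29,-19,0,0,0,0,85],[-29,-19,0,0,0,0,85],[-29,-19,0,0,0,0,85]]' 40; python3 -c "
from h import *;print(robot.sense()['joint_positions'])"
```

```text
time_s: 0.52
tcp_pos: [269.5, 477.7, 231.0]
orientation: [[-0.97, 0.241, -0.0], [0.241, 0.97, -0.001], [0.0, -0.001, -1.0]]
ft_force: [0.2, -0.1, 1.3]
grip_width: 85.5
[-68.94274695  17.78806786   3.61829272 101.13040045  -1.25545113
  61.15756108  11.14493828]
```

```bash
python3 -m jog '[[-29,-19,0,0,0,0,85],[-29,-19,0,0,0,0,85],[-29,-19,0,0,0,0,85],[-29,-19,0,0,0,0,85],[-29,-19,0,0,0,0,85]]'; python3 -m jog '[[-29,-19,0,0,0,0,85],[-29,-19,0,0,0,0,85],[-29,-18,0,0,0,0,85],[-25,-16,0,0,0,0,85],[0,0,0,0,0,0,85]]';python3 -m jog '[[0,0,0,0,0,0,85],[0,0,0,0,0,0,85],[0,0,0,0,0,0,85],[0,0,0,0,0,0,85],[0,0,0,0,0,0,85]]'
python3 - <<'E'
from h import *
print(robot.sense()['joint_positions'],robot.sense()['tcp_pos'])
grab('scene','s1')
E
```

```text
time_s: 0.93
tcp_pos: [387.2, 350.5, 231.1]
orientation: [[-0.97, 0.241, -0.0], [0.241, 0.97, -0.0], [0.0, -0.0, -1.0]]
ft_force: [0.5, 0.9, 0.3]
grip_width: 84.8
time_s: 1.35
tcp_pos: [482.0, 248.9, 231.3]
orientation: [[-0.968, 0.25, 0.002], [0.25, 0.968, -0.003], [-0.003, -0.002, -1.0]]
ft_force: [0.8, -0.7, -1.0]
grip_width: 84.8
time_s: 1.77
tcp_pos: [477.0, 256.2, 231.3]
orientation: [[-0.971, 0.239, -0.0], [0.239, 0.971, 0.0], [0.0, 0.0, -1.0]]
ft_force: [-0.9, -0.1, -1.3]
grip_width: 85.0
[-42.82011889  17.0638874   11.52467659 102.57515404  -3.87224018
  60.7506271   46.24992644] [476.98419107 256.19893064 231.26193767]
```

View pics/s1.png

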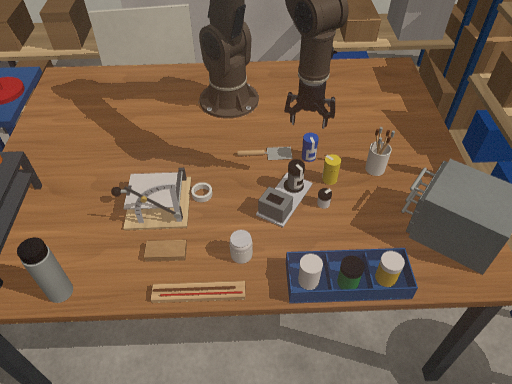

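The gripper's tips show at about (312,120). I'll check that against the reported TCP by projecting it.

Run:
```python
from h import *
for tag in('s1','scene0'):
    im=load(tag);K,T=im['camera_matrix'],im['extrinsics']
    p=np.array([477,256.2,231.3]) if tag=='s1' else np.array([150.7,606,230.6])
    q=T[:3,:3].T@(p-T[:3,3]);print((K@q/q[2])[:2])
s=load('s1')
t=grab('top','t1')
import glob
```

```text
[308.02841662 128.16843962]
[394.60662307  66.75017703]
```

View pics/t1.png

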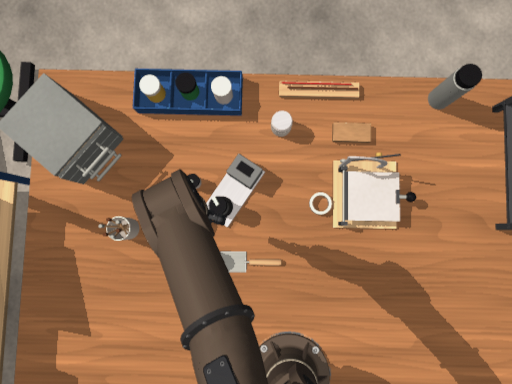

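```bash
python3 -m jog '[[-20,-11,0,0,0,0,85],[-19,-11,0,0,0,0,85],[0,0,20,0,0,0,85],[0,0,30,0,0,0,85],[0,0,30,0,0,0,85]]'; python3 -m jog '[[0,0,30,0,0,0,85],[0,0,20,0,0,0,85],[0,0,15,0,0,0,85],[0,0,0,0,0,0,85],[0,0,0,0,0,0,85]]';  python3 - <<'E'
from h import *
print(robot.sense()['joint_positions'],robot.sense()['tcp_pos'])
s=grab('scene','s2');t=grab('top','t2')
a=cv2.resize(s['color'][90:230,240:370],(520,560),interpolation=cv2.INTER_CUBIC)
cv2.imwrite('pics/z5.png',a)
E
```

```text
time_s: 2.28
tcp_pos: [511.1, 224.7, 151.2]
orientation: [[-0.97, 0.242, 0.002], [0.242, 0.97, 0.001], [-0.002, 0.002, -1.0]]
ft_force: [-0.5, 0.6, -0.5]
grip_width: 84.6
time_s: 2.7
tcp_pos: [509.9, 224.4, 86.0]
orientation: [[-0.97, 0.241, -0.001], [0.241, 0.97, -0.001], [0.001, -0.001, -1.0]]
ft_force: [-0.1, -0.4, -0.1]
grip_width: 84.7
[-36.96961235  28.23469479  10.6180491  109.44266564  -7.33031137
  43.0502759   53.8312986 ] [509.86773098 224.44761789  86.02855248]
```

View pics/z5.png

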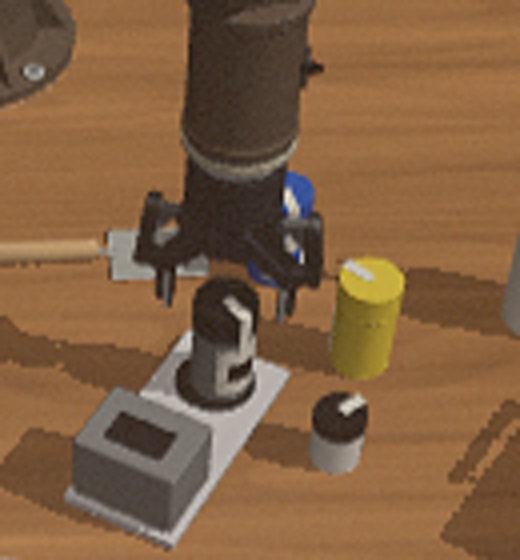

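The jar's lid, at about (225,297) in the zoom, is centred between the fingertips at (165,300) and (288,315). I'll descend and close.

```bash
python3 -m jog '[[0,0,16,0,0,0,85],[0,0,0,0,0,0,85],[0,0,0,0,0,0,50],[0,0,0,0,0,0,50],[0,0,0,0,0,0,50]]' 30;python3 -m jog '[[0,0,0,0,0,0,40],[0,0,0,0,0,0,40],[0,0,0,0,0,0,40],[0,0,0,0,0,0,40],[0,0,0,0,0,0,40]]' 50
```

```text
time_s: 3.22
tcp_pos: [511.0, 224.9, 71.5]
orientation: [[-0.97, 0.241, 0.002], [0.241, 0.97, 0.001], [-0.001, 0.001, -1.0]]
ft_force: [0.6, -1.7, 6.4]
grip_width: 53.5
time_s: 3.63
tcp_pos: [511.0, 224.8, 71.6]
orientation: [[-0.97, 0.241, 0.002], [0.241, 0.97, 0.001], [-0.001, 0.001, -1.0]]
ft_force: [-1.3, -1.1, 6.0]
grip_width: 52.8
```

```bash
python3 -m jog '[[0,0,-3,0,0,0,40],[0,0,-2,0,0,0,40],[-1,-5,0,0,0,0,40],[0,0,0,0,0,1,40],[0,0,0,0,0,1,40]]' 50;python3 -m jog '[[0,0,0,0,0,1,40],[0,0,0,0,0,1,40],[0,0,0,0,0,1,40],[0,0,0,0,0,1,40],[0,0,0,0,0,1,40]]';python3 -m jog '[[0,0,0,0,0,1,40],[0,0,0,0,0,1,40],[0,0,0,0,0,1,40],[0,0,0,0,0,1,40],[0,0,0,0,0,0,40]]';python3 -m jog '[[0,0,0,0,0,0,40],[0,0,2,0,0,0,40],[0,0,2,0,0,0,40],[0,0,0,0,0,0,40],[0,0,0,0,0,0,40]]'
python3 - <<'E'
from h import *
print(robot.sense())
s=grab('scene','s3')
cv2.imwrite('pics/z6.png',cv2.resize(s['color'][130:230,250:350],(600,600),interpolation=cv2.INTER_CUBIC))
E
```

```text
time_s: 4.05
tcp_pos: [510.0, 218.4, 75.4]
orientation: [[-0.897, 0.443, -0.0], [0.443, 0.897, -0.0], [0.0, -0.0, -1.0]]
ft_force: [1.0, -0.1, -1.6]
grip_width: 52.9
time_s: 4.47
tcp_pos: [509.8, 218.9, 75.3]
orientation: [[-0.555, 0.832, -0.0], [0.832, 0.555, -0.0], [0.0, -0.0, -1.0]]
ft_force: [-0.5, 0.0, -3.1]
grip_width: 52.8
time_s: 4.88
tcp_pos: [509.7, 219.1, 75.2]
orientation: [[-0.169, 0.986, -0.0], [0.986, 0.169, -0.0], [-0.0, -0.001, -1.0]]
ft_force: [-0.0, 0.3, -2.5]
grip_width: 53.1
time_s: 5.3
tcp_pos: [510.2, 219.3, 71.6]
orientation: [[-0.176, 0.984, 0.0], [0.984, 0.176, 0.001], [0.001, 0.0, -1.0]]
ft_force: [-1.5, 0.4, 4.7]
grip_width: 52.9
{'time_s': 5.3, 'joint_positions': array([-49.04007149,  31.27993873,  28.57832099, 111.47879252,
       -21.62118164,  42.48997486,   2.32526978]), 'joint_velocities': array([-0.09517156, -0.01435891,  0.06217297,  0.03504442, -0.13163876,
        0.00640125, -0.33381567]), 'joint_torque': array([ 1.13250499e-01, -5.89878488e+01,  8.68684441e+00, -2.18541026e+01,
       -3.24255845e-02, -6.92497361e-01, -3.45528976e-02]), 'tcp_pos': array([510.19574494, 219.3276602 ,  71.64475463]), 'orientation': array([[-1.75627492e-01,  9.84456682e-01,  1.61355309e-04],
       [ 9.84456504e-01,  1.75627353e-01,  6.51280109e-04],
       [ 6.12818649e-04,  2.73229975e-04, -9.99999775e-01]]), 'ft_force': array([-1.52906209,  0.39377039,  4.74771813]), 'moment': array([-0.11244077,  0.49489293, -0.04423826]), 'grip_width': 52.90979111739638}
```

View pics/z6.png

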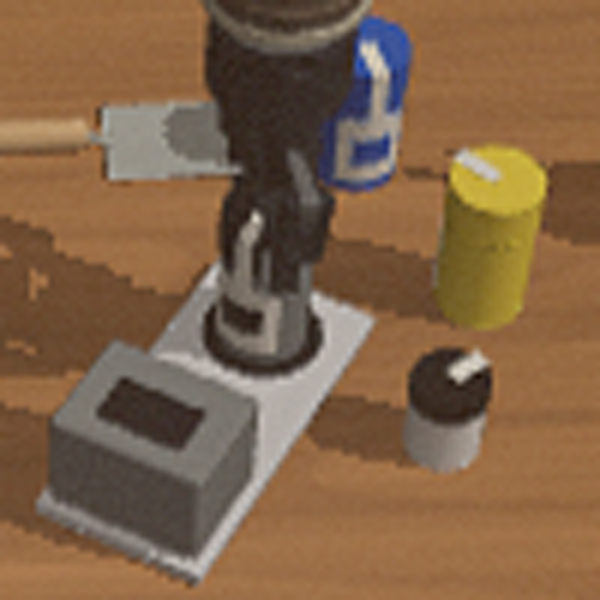

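```bash
python3 -m jog '[[0,0,0,0,0,0,85],[0,0,0,0,0,0,85],[0,0,0,0,0,0,85],[0,0,0,0,0,0,85],[0,0,-15,0,0,0,85]]';python3 -m jog '[[0,0,-35,0,0,0,85],[0,0,-40,0,0,0,85],[0,0,-40,0,0,0,85],[0,0,-35,0,0,0,85],[5,-30,-10,0,0,0,85]]';python3 -m jog '[[6,-37,0,0,0,0,85],[6,-37,0,0,0,0,85],[6,-37,0,0,0,0,85],[0,0,0,0,0,0,85],[0,0,0,0,0,0,85]]'
python3 - <<'E'
from h import *
s=grab('scene','s4');t=grab('top','t4')
a=cv2.resize(s['color'][140:220,255:325],(525,600),interpolation=cv2.INTER_CUBIC)
cv2.imwrite('pics/z7.png',a)
cv2.imwrite('pics/z8.png',cv2.resize(t['color'][145:235,185:275],(540,540),interpolation=cv2.INTER_CUBIC))
E
```

```text
time_s: 5.77
tcp_pos: [508.5, 218.8, 84.4]
orientation: [[-0.174, 0.985, -0.003], [0.985, 0.174, -0.002], [-0.001, -0.004, -1.0]]
ft_force: [-0.4, -0.1, -0.4]
grip_width: 85.3
time_s: 6.18
tcp_pos: [485.8, 219.3, 252.0]
orientation: [[-0.171, 0.985, 0.011], [0.985, 0.171, 0.003], [0.002, 0.011, -1.0]]
ft_force: [0.0, 0.2, 1.1]
grip_width: 85.4
time_s: 6.6
tcp_pos: [365.4, 217.8, 246.5]
orientation: [[-0.177, 0.984, -0.001], [0.984, 0.177, 0.002], [0.002, -0.0, -1.0]]
ft_force: [0.7, 0.3, -0.1]
grip_width: 84.7
```

View pics/z7.png

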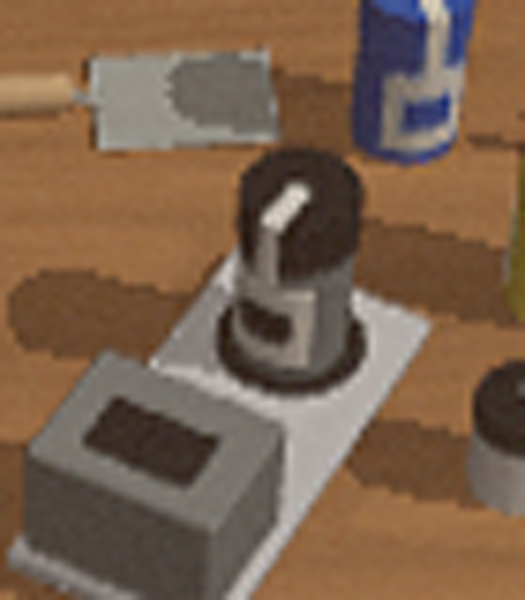

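View pics/z8.png

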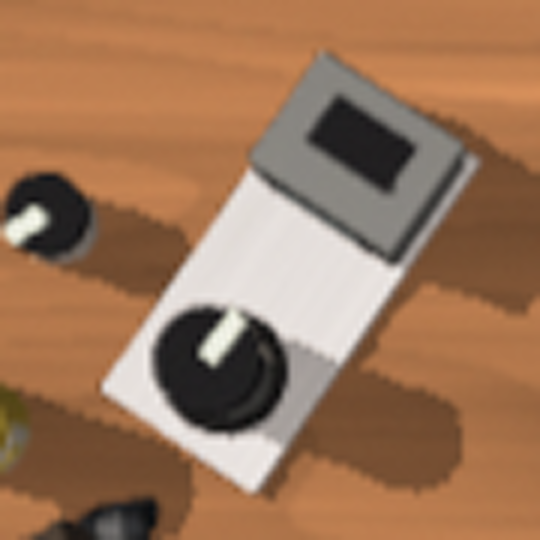

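```bash
cat > m.py <<'E'
from h import *
import sys
from scipy.ndimage import map_coordinates
def rect(im,c,z,half=40,res=4):   # rectify plane z around c into a metric patch
    K,T=im['camera_matrix'],im['extrinsics']
    n=2*half*res+1
    g=(np.arange(n)-half*res)/res
    X,Y=np.meshgrid(c[0]+g,c[1]+g,indexing='ij')
    W=np.stack([X,Y,np.full_like(X,z)],-1)
    q=(W-T[:3,3])@T[:3,:3]; uv=q@K.T; u,v=uv[...,0]/uv[...,2],uv[...,1]/uv[...,2]
    g=im['color'].astype(float).min(-1)
    return X,Y,map_coordinates(g,[v,u],order=1)
def seal(tag,c0):
    im=load(tag);W=pts(im)
    m=(abs(W[...,2]-108)<5)&(np.hypot(W[...,0]-c0[0],W[...,1]-c0[1])<34)
    c=cv2.minEnclosingCircle(W[m][:,:2].astype(np.float32)); cm=W[m][:,:2].mean(0)
    X,Y,G=rect(im,cm,108)
    w=np.clip(G-80,0,None)*(np.hypot(X-cm[0],Y-cm[1])<23)
    mx,my=(w*X).sum()/w.sum(),(w*Y).sum()/w.sum()
    C=np.cov(np.stack([X.ravel(),Y.ravel()]),aweights=w.ravel()); e,V=np.linalg.eigh(C);d=V[:,1]
    d=d*np.sign(d@np.array([mx-cm[0],my-cm[1]]))
    print(tag,'lid circ',np.round(c[0],1),round(c[1],1),'mean',cm.round(1),'PCA',np.degrees(np.arctan2(d[1],d[0])).round(1),'centroid',line_ang(cm,(mx,my)).round(1),'eig',e.round(1))
if __name__=='__main__':
    c=list(map(float,sys.argv[1:3]))
    for t in sys.argv[3:]: seal(t,c)
E
python3 m.py 509.5 225 top0 scene0; python3 m.py 510 219.5 t4 s4
python3 - <<'E'
from h import *
s=load('s4');z=lambda x,y:(255+(x+.5)/7.5-.5,140+(y+.5)/7.5-.5)
# block top edges again fine; label square centre z7 (267,323)
lp=px2plane(s,*z(267,323),47);print(lp)
for c in([510,219.5],[511,219],[512,219]):print(line_ang(c,lp[:2]),np.linalg.norm(lp[:2]-c))
E
```

```text
top0 lid circ [508.4 226.2] 27.2 mean [507.8 226. ] PCA 29.6 centroid 27.3 eig [ 8.2 36.2]
scene0 lid circ [510.1 223.1] 30.3 mean [511.9 224.1] PCA 30.4 centroid 45.7 eig [ 8.2 55. ]
t4 lid circ [509.3 221.1] 27.1 mean [509.1 221.7] PCA -34.9 centroid -34.2 eig [ 9.1 36. ]
s4 lid circ [512.8 220.1] 28.7 mean [513.9 218.9] PCA -35.2 centroid -48.7 eig [ 7.8 58.6]
[531.44124615 205.73421329  47.        ]
-32.70142171701974 25.47987284478092
-32.982422984608206 24.368537936807368
-34.3077782354605 23.535996874576945
```

Run:
```python
from h import *
from m import rect
# plate long edges at z=10 (top): sample across the edge at reader-frame x stations, find 50% crossing
th0=np.radians(-32.6)
ex=np.array([np.cos(th0),np.sin(th0)]);ey=np.array([-ex[1],ex[0]])
from scipy.ndimage import map_coordinates
def prof(im,P,z):
    K,T=im['camera_matrix'],im['extrinsics']
    W=np.c_[P,np.full(len(P),z)];q=(W-T[:3,3])@T[:3,:3];uv=q@K.T
    g=im['color'].astype(float)
    return np.array([map_coordinates(g[...,i],[uv[:,1]/uv[:,2],uv[:,0]/uv[:,2]],order=1) for i in range(3)]).T
for tag,o,side,xs,z,off in [('t4',(509.1,220.1),'y',range(-38,90,4),10,50),('t4',(509.1,220.1),'y',range(-38,150,4),10,-50),('t4',(509.1,220.1),'x',range(-44,45,4),10,-45),('s4',(513.2,219.2),'y',range(-38,90,4),10,50),('s4',(513.2,219.2),'x',range(-44,45,4),10,170),
   ('t4',(509.1,220.1),'x',range(-40,41,4),75,95),('s4',(513.2,219.2),'x',range(-40,41,4),75,165),('s4',(513.2,219.2),'y',range(100,161,4),75,45),('s4',(513.2,219.2),'x',range(-40,41,4),75,95)]:
    d=np.arange(-9,9.01,.25);L=[]
    for a in xs:
        P=[np.array(o)+(a*ex+(off+e)*ey if side=='y' else (off+e)*ex+a*ey) for e in d]
        g=prof(load(tag),np.array(P),z); b=g[:,0]  # blue: plate bright, wood dark
        gr=np.abs(np.gradient(b));gr=np.where(gr>gr.max()*.4,gr,0)
        L.append((a,(gr*d).sum()/gr.sum()))
    L=np.array(L,np.float32);vx,vy,x0,y0=cv2.fitLine(L,cv2.DIST_HUBER,0,.01,.01).ravel()
    sl=np.degrees(np.arctan2(vy*np.sign(vx),abs(vx)))
    r=(L[:,1]-y0-(L[:,0]-x0)*vy/vx)
    print(tag,side,off,z,'ang',round(-32.6+(sl if side=='y' else -sl),2),'shift',round(float(y0),2),'res',r.std().round(2))
```

```text
t4 y 50 10 ang -32.49 shift 1.77 res 1.52
t4 y -50 10 ang -31.71 shift 3.05 res 0.61
t4 x -45 10 ang -32.82 shift 0.1 res 0.31
s4 y 50 10 ang -32.78 shift 0.46 res 0.43
s4 x 170 10 ang -30.8 shift -1.74 res 1.25
t4 x 95 75 ang -32.7 shift -3.66 res 0.45
s4 x 165 75 ang -31.43 shift -3.57 res 0.35
s4 y 45 75 ang -38.8 shift 2.44 res 2.06
s4 x 95 75 ang -32.21 shift -1.87 res 1.04
```

```bash
python3 -m jog '[[-6,36,0,0,0,0,85],[-6,36,0,0,0,0,85],[-6,36,0,0,0,0,85],[-6,35,0,0,0,0,85],[0,0,0,0,0,0,85]]';python3 -m jog '[[0,0,30,0,0,0,85],[0,0,30,0,0,0,85],[0,0,25,0,0,0,85],[0,0,20,0,0,0,85],[0,0,0,0,0,0,85]]'
```

```text
time_s: 7.12
tcp_pos: [519.4, 217.1, 245.5]
orientation: [[-0.17, 0.985, 0.005], [0.985, 0.17, -0.004], [-0.004, 0.004, -1.0]]
ft_force: [-0.9, -0.6, 0.5]
grip_width: 85.2
time_s: 7.53
tcp_pos: [511.1, 217.1, 137.2]
orientation: [[-0.173, 0.985, -0.005], [0.985, 0.173, -0.004], [-0.004, -0.006, -1.0]]
ft_force: [-0.5, 0.3, 0.4]
grip_width: 84.7
```

```bash
python3 -m jog '[[2,0,25,0,0,0,85],[0,0,25,0,0,0,85],[0,0,16,0,0,0,85],[0,0,0,0,0,0,85],[0,0,0,0,0,0,85]]';python3 -m jog '[[0,0,0,0,0,0,40],[0,0,0,0,0,0,40],[0,0,0,0,0,0,40],[0,0,0,0,0,0,40],[0,0,0,0,0,0,40]]' 40
```

```text
time_s: 7.95
tcp_pos: [512.7, 220.2, 75.7]
orientation: [[-0.173, 0.985, -0.0], [0.985, 0.173, -0.001], [-0.001, -0.0, -1.0]]
ft_force: [-0.4, -0.2, 0.1]
grip_width: 85.2
time_s: 8.37
tcp_pos: [512.7, 221.1, 76.9]
orientation: [[-0.174, 0.985, 0.002], [0.985, 0.174, 0.002], [0.001, 0.002, -1.0]]
ft_force: [-2.0, -1.1, 7.3]
grip_width: 53.1
```

```bash
python3 -m jog '[[0,0,-2,0,0,0,40],[0,0,0,0,0,-0.33,40],[0,0,0,0,0,0,40],[0,0,2,0,0,0,40],[0,0,0,0,0,0,40]]'; python3 -m jog '[[0,0,0,0,0,0,85],[0,0,0,0,0,0,85],[0,0,0,0,0,0,85],[0,0,0,0,0,0,85],[0,0,-15,0,0,0,85]]';python3 -m jog '[[0,0,-35,0,0,0,85],[0,0,-40,0,0,0,85],[0,0,-40,0,0,0,85],[0,0,-35,0,0,0,85],[5,-30,-10,0,0,0,85]]';python3 -m jog '[[6,-37,0,0,0,0,85],[6,-37,0,0,0,0,85],[6,-37,0,0,0,0,85],[0,0,0,0,0,0,85],[0,0,0,0,0,0,85]]'
python3 - <<'E'
from h import *
s=grab('scene','s5');t=grab('top','t5')
a=cv2.resize(s['color'][140:220,255:325],(525,600),interpolation=cv2.INTER_CUBIC)
cv2.imwrite('pics/z9.png',a)
E
python3 m.py 510 219.5 t5 s5
```

```text
time_s: 8.78
tcp_pos: [512.0, 220.9, 76.8]
orientation: [[-0.207, 0.978, 0.0], [0.978, 0.207, 0.002], [0.001, 0.001, -1.0]]
ft_force: [-5.9, -1.5, 17.4]
grip_width: 52.8
time_s: 9.2
tcp_pos: [510.3, 220.2, 88.4]
orientation: [[-0.208, 0.978, -0.003], [0.978, 0.208, -0.002], [-0.001, -0.004, -1.0]]
ft_force: [-0.2, 0.1, 0.6]
grip_width: 85.1
time_s: 9.62
tcp_pos: [487.5, 219.7, 255.9]
orientation: [[-0.205, 0.979, 0.01], [0.979, 0.205, 0.003], [0.001, 0.011, -1.0]]
ft_force: [-0.0, 0.8, 1.4]
grip_width: 84.9
time_s: 10.03
tcp_pos: [367.4, 214.2, 250.5]
orientation: [[-0.211, 0.978, -0.001], [0.978, 0.211, 0.002], [0.002, -0.0, -1.0]]
ft_force: [-0.4, 0.4, 0.4]
grip_width: 85.3
t5 lid circ [508.4 220.8] 26.8 mean [508.  221.4] PCA -33.9 centroid -31.4 eig [ 9.  34.9]
s5 lid circ [512.1 218.8] 28.6 mean [513.8 218.2] PCA -31.2 centroid -47.4 eig [ 7.8 61.4]
```

View pics/z9.png

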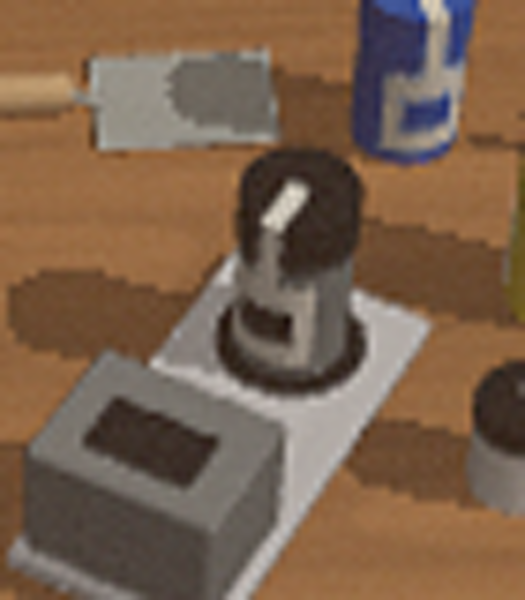

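The jar now stands free at about −32.5°, with the reader at −32.5°, and it is centred on the pad. In z9 the label square is at (268,322), facing the block. Next I'll measure the pointer.

Run:
```python
from h import *
s=load('s5');t=load('t5')
cv2.imwrite('pics/za.png',cv2.resize(s['color'][160:225,105:190],(765,585),interpolation=cv2.INTER_CUBIC))
cv2.imwrite('pics/zb.png',cv2.resize(t['color'][148:180,335:420],(765,288),interpolation=cv2.INTER_CUBIC))
```

```text
(no output)
```

View pics/za.png

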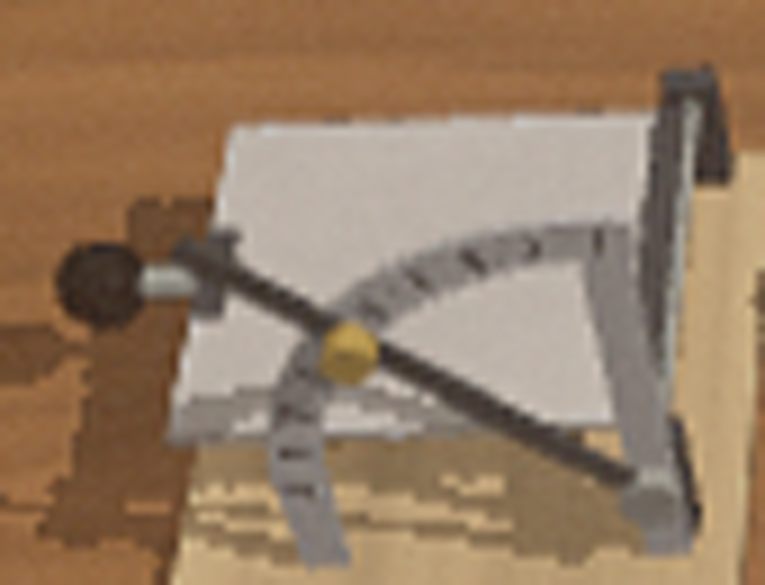

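View pics/zb.png

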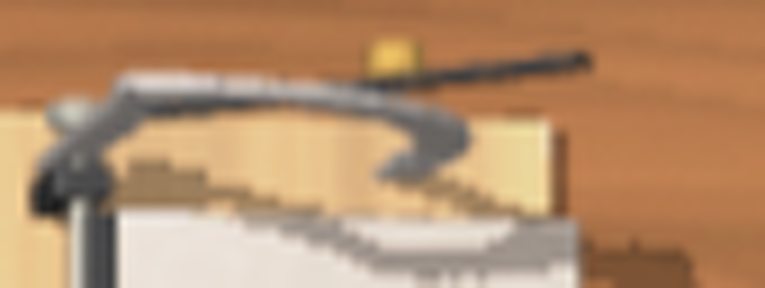

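Run:
```python
from h import *
s=load('s5');t=load('t5')
za=lambda x,y:(105+(x+.5)/9-.5,160+(y+.5)/9-.5)
zb=lambda x,y:(335+(x+.5)/9-.5,148+(y+.5)/9-.5)
def onx(im,u,v,x):
    o,d=ray(im,u,v);return o+d*(x-o[0])/d[0]
tip,e=tri(ray(t,*zb(590,62)),ray(s,*za(180,247)));print('tip',tip,e)
nut=tri(ray(t,*zb(395,45)),ray(s,*za(350,353)));print('nut',nut)
for X in(654,658,661):
    Q=np.array([onx(s,*za(*q),X) for q in[(185,250),(270,296),(300,312),(390,357),(460,393),(540,433),(620,475)]])
    vx,vy,x0,y0=cv2.fitLine(Q[:,1:].astype(np.float32),cv2.DIST_L2,0,.01,.01).ravel()
    a=np.degrees(np.arctan2(vy,vx)); a=180-a if vx*vy<0 and a>0 else -a
    # where line crosses z=55
    print(X,'ang',a,'y@55',x0+(55-y0)*vx/vy,'tip',Q[0])
print('pivot disc',onx(s,*za(652,500),662))
print('hinge rod top y', [px2plane(t,*zb(x,250),55)[:2].round(1) for x in(70,82,92)])
print('board far edge top',px2plane(t,*zb(578,250),58.5))
print('knob',tri(ray(t,320+727.5/8-.5,145+415.5/8-.5),ray(s,*za(102,285))))
```

```text
tip [ 657.22268019 -286.48762717  186.08355462] 0.9028348807666595
nut (array([ 669.0465753 , -238.25258223,  145.87612976]), np.float64(0.8611472110428426))
654 ang 44.553154 y@55 -159.05533 tip [ 654.         -286.1465993   181.04907637]
658 ang 44.55316 y@55 -153.04144 tip [ 658.         -284.48721769  185.33183677]
661 ang 44.55315 y@55 -148.531 tip [ 661.         -283.24268149  188.54390707]
pivot disc [ 662.         -154.65873096   57.2161517 ]
hinge rod top y [array([ 612.8, -151.3]), array([ 612.9, -155.4]), array([ 613. , -158.8])]
board far edge top [ 616.50763888 -323.7544762    58.5       ]
knob (array([ 552.67030749, -360.98184648,   55.26439866]), np.float64(1.9088987944149134))
```

```bash
python3 -m jog '[[0,0,0,0,0,1,85],[0,0,0,0,0,1,85],[-38,12,0,0,0,0,85],[-38,12,0,0,0,0,85],[-38,12,0,0,0,0,85]]';python3 -m jog '[[-38,12,0,0,0,0,85],[-38,12,0,0,0,0,85],[-38,12,0,0,0,0,85],[-38,12,0,0,0,0,85],[-38,12,0,0,0,0,85]]';python3 -m jog '[[-38,12,0,0,0,0,85],[-38,12,0,0,0,0,85],[-38,12,0,0,0,0,85],[-38,12,0,0,0,0,85],[0,0,0,0,0,0,85]]'; python3 -c "
from h import *;print(robot.sense()['joint_positions'],robot.sense()['tcp_pos'])"
```

```text
time_s: 10.55
tcp_pos: [406.8, 98.2, 250.5]
orientation: [[-0.0, 1.0, 0.001], [1.0, 0.0, -0.001], [-0.001, 0.001, -1.0]]
ft_force: [1.2, 0.4, -0.0]
grip_width: 84.9
time_s: 10.97
tcp_pos: [466.5, -93.2, 250.5]
orientation: [[0.001, 1.0, 0.001], [1.0, -0.001, -0.002], [-0.002, 0.001, -1.0]]
ft_force: [0.7, 1.6, -0.1]
grip_width: 85.5
time_s: 11.38
tcp_pos: [513.1, -253.1, 250.3]
orientation: [[0.011, 1.0, -0.0], [1.0, -0.011, -0.008], [-0.008, 0.0, -1.0]]
ft_force: [-0.9, 0.0, 0.4]
grip_width: 85.0
[-15.65429042  24.35325779  51.96999535  99.16658604 -20.3484874
  66.37363687  41.46174703] [ 513.12688083 -253.09873466  250.32882901]
```

```bash
python3 -m jog '[[-36,13,0,0,0,0,85],[-36,13,0,0,0,0,85],[-34,13,0,0,0,0,85],[0,0,0,0,0,0,85],[0,0,0,0,0,0,85]]'; python3 -c "
from h import *;print(robot.sense())"
```

```text
time_s: 11.8
tcp_pos: [551.6, -352.2, 249.1]
orientation: [[0.004, 1.0, -0.002], [1.0, -0.004, -0.003], [-0.003, -0.002, -1.0]]
ft_force: [0.8, -0.2, -0.4]
grip_width: 84.8
{'time_s': 11.8, 'joint_positions': array([ -1.91861144,  32.88049029,  48.93904104,  86.80339632,
       -25.28302643,  71.95095684,  50.10871773]), 'joint_velocities': array([-3.29488877, -2.19240651, -1.16372088,  2.48255971,  0.10947274,
        0.21484154, -0.77234605]), 'joint_torque': array([ 2.21721724e+00, -6.42020059e+01,  1.55359751e+01, -3.08695221e+01,
        4.40974999e-02, -1.40210143e-01,  2.37690490e-01]), 'tcp_pos': array([ 551.63324368, -352.19791132,  249.10103173]), 'orientation': array([[ 0.00428166,  0.99998818, -0.00230505],
       [ 0.99998704, -0.00428798, -0.00274408],
       [-0.00275394, -0.00229327, -0.99999358]]), 'ft_force': array([ 0.80248435, -0.21094982, -0.36601422]), 'moment': array([ 0.0180785 , -0.00079203,  0.01066417]), 'grip_width': 84.81430038023284}
```

```bash
python3 -m jog '[[-6,1,35,0,0,0,60],[0,0,35,0,0,0,60],[0,0,35,0,0,0,60],[0,0,25,0,0,0,60],[0,0,0,0,0,0,60]]'; python3 -m jog '[[0,0,0,0,0,0,60],[0,0,0,0,0,0,60],[0,0,0,0,0,0,60],[0,0,0,0,0,0,60],[0,0,0,0,0,0,60]]'
python3 - <<'E'
from h import *
print(robot.sense()['tcp_pos'])
s=grab('scene','s6');t=grab('top','t6')
cv2.imwrite('pics/zc.png',cv2.resize(s['color'][110:230,70:200],(650,600),interpolation=cv2.INTER_CUBIC))
cv2.imwrite('pics/zd.png',cv2.resize(t['color'][140:240,330:450],(720,600),interpolation=cv2.INTER_CUBIC))
E
```

```text
time_s: 12.22
tcp_pos: [551.2, -350.9, 114.6]
orientation: [[-0.001, 1.0, -0.007], [1.0, 0.001, 0.005], [0.005, -0.007, -1.0]]
ft_force: [-0.2, 0.5, -0.7]
grip_width: 60.2
time_s: 12.63
tcp_pos: [553.9, -354.5, 121.8]
orientation: [[-0.0, 1.0, 0.002], [1.0, 0.0, -0.001], [-0.001, 0.002, -1.0]]
ft_force: [-0.2, -0.4, -1.3]
grip_width: 59.7
[ 553.8601654  -354.52493042  121.80144253]
```

View pics/zc.png

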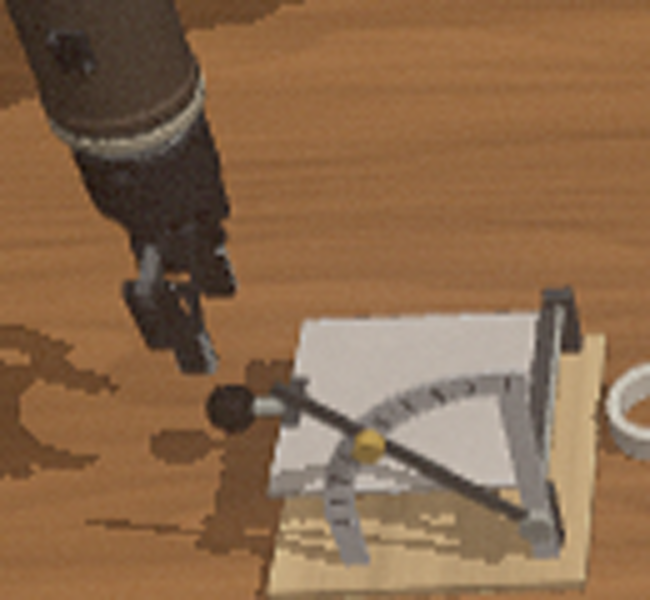

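View pics/zd.png

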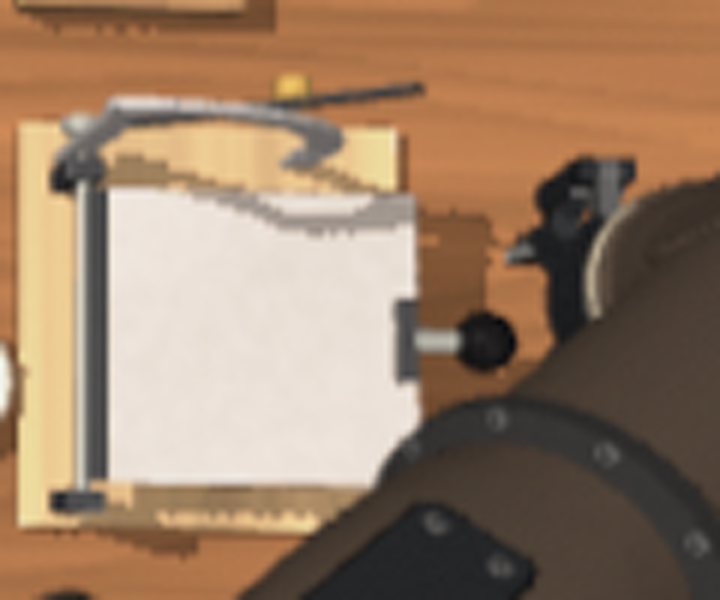

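Run:
```python
from h import *
for tag,f in(('s6',lambda u,v:((u-70)*5,(v-110)*5)),('t6',lambda u,v:((u-330)*6,(v-140)*6))):
    im=load(tag);K,T=im['camera_matrix'],im['extrinsics']
    for p in([584,-354.5,130],[524,-354.5,130],[554,-354.5,122]):
        q=T[:3,:3].T@(np.array(p)-T[:3,3]);u=(K@q/q[2]);print(tag,p,f(u[0],u[1]))
```

```text
s6 [584, -354.5, 130] (np.float64(202.07213261011034), np.float64(362.36433854529565))
s6 [524, -354.5, 130] (np.float64(220.11547673060662), np.float64(293.0393494898041))
s6 [554, -354.5, 122] (np.float64(214.4938361584102), np.float64(336.0990209383094))
t6 [584, -354.5, 130] (np.float64(524.5308104778371), np.float64(260.8042366934279))
t6 [524, -354.5, 130] (np.float64(525.9237370879066), np.float64(384.91797075589176))
t6 [554, -354.5, 122] (np.float64(519.2020637472156), np.float64(324.16744632751085))
```

```bash
python3 -m jog '[[-6,-1.5,10,0,0,0,60],[0,0,25,0,0,0,60],[0,0,25,0,0,0,60],[0,0,20,0,0,0,60],[0,0,7,0,0,0,60]]'; python3 -m jog '[[0,0,0,0,0,0,60],[0,0,0,0,0,0,60],[0,0,0,0,0,0,60],[0,0,0,0,0,0,60],[0,0,0,0,0,0,60]]';python3 - <<'E'
from h import *
print(robot.sense()['tcp_pos'])
s=grab('scene','s7')
cv2.imwrite('pics/ze.png',cv2.resize(s['color'][110:230,70:200],(650,600),interpolation=cv2.INTER_CUBIC))
E
```

```text
time_s: 13.15
tcp_pos: [549.9, -359.2, 29.7]
orientation: [[0.0, 1.0, -0.004], [1.0, -0.0, 0.002], [0.002, -0.004, -1.0]]
ft_force: [-0.6, 0.2, -0.6]
grip_width: 60.6
time_s: 13.57
tcp_pos: [552.3, -360.6, 34.5]
orientation: [[-0.0, 1.0, 0.002], [1.0, 0.0, -0.001], [-0.001, 0.002, -1.0]]
ft_force: [0.0, 0.3, -0.7]
grip_width: 60.0
[ 552.30151481 -360.56109182   34.49560934]
```

View pics/ze.png

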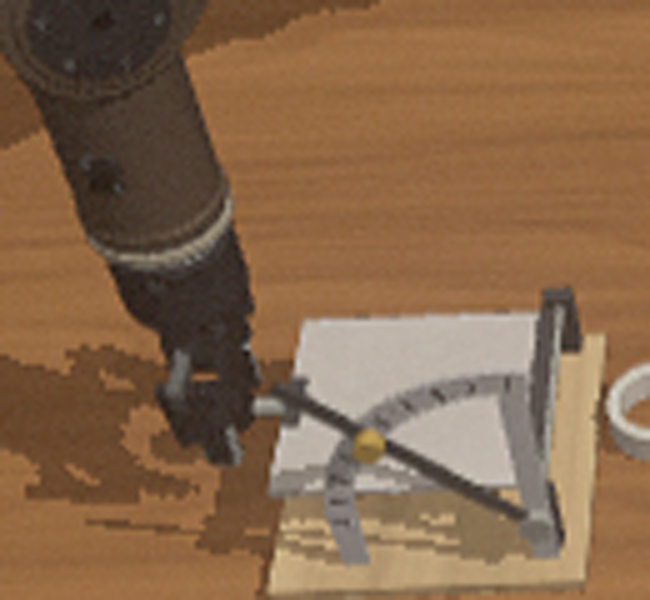

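The finger stands across the knob at about (235,405) in the zoom, with the neck visible beside it. I'll close.

```bash
python3 -m jog '[[0,0,0,0,0,0,20],[0,0,0,0,0,0,20],[0,0,0,0,0,0,20],[0,0,0,0,0,0,20],[0,0,0,0,0,0,20]]' 40;  python3 -m jog '[[0,0,0,0,0,0,20],[0,0,0,0,0,0,20],[0,0,0,0,0,0,20],[0,0,0,0,0,0,20],[0,0,0,0,0,0,20]]' 40
```

```text
time_s: 14.03
tcp_pos: [552.8, -360.2, 33.9]
orientation: [[-0.001, 1.0, 0.002], [1.0, 0.001, -0.0], [-0.0, 0.002, -1.0]]
ft_force: [3.3, 0.8, 6.0]
grip_width: 29.7
time_s: 14.45
tcp_pos: [552.8, -360.1, 33.9]
orientation: [[-0.001, 1.0, 0.002], [1.0, 0.001, -0.0], [-0.0, 0.002, -1.0]]
ft_force: [2.9, 0.5, 5.3]
grip_width: 29.6
```

```bash
python3 -m jog '[[0.6,0,-16,0,0,0,20],[1.9,0,-16,0,0,0,20],[3,0,-16,0,0,0,20],[0,0,0,0,0,0,20],[0,0,0,0,0,0,20]]'
python3 - <<'E'
from h import *
print(robot.sense()['moment'])
s=grab('scene','s8')
cv2.imwrite('pics/zf.png',cv2.resize(s['color'][110:230,70:200],(650,600),interpolation=cv2.INTER_CUBIC))
E
```

```text
time_s: 14.87
tcp_pos: [552.7, -354.4, 81.5]
orientation: [[-0.001, 1.0, 0.002], [1.0, 0.001, -0.001], [-0.001, 0.002, -1.0]]
ft_force: [6.4, -0.9, -2.0]
grip_width: 29.4
[-0.26717011 -1.34204754 -0.10210149]
```

View pics/zf.png

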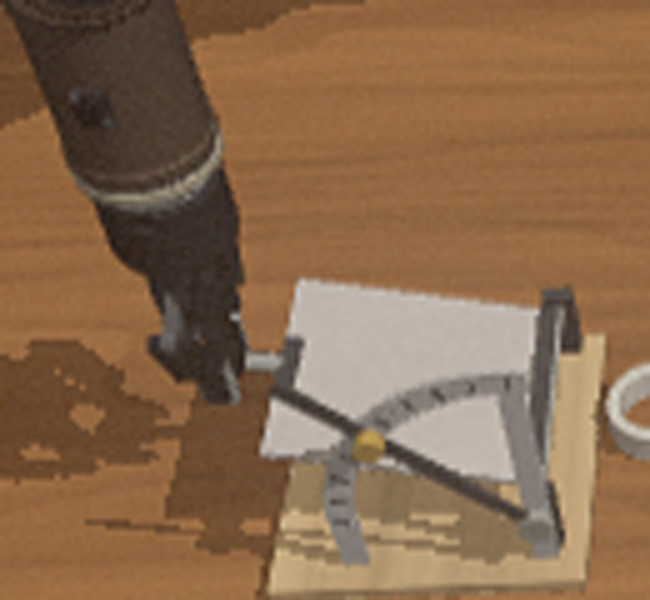

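The knob and board rise with the gripper and the forces are low. I'll continue along the arc.

```bash
python3 -m jog '[[4.3,0,-15.4,0,0,0,20],[5.6,0,-15.2,0,0,0,20],[6.7,0,-14.6,0,0,0,20],[7.9,0,-14,0,0,0,20],[0,0,0,0,0,0,20]]'; python3 -m jog '[[9,0,-13.4,0,0,0,20],[9.5,0,-12.2,0,0,0,20],[3,0,-3.5,0,0,0,20],[0,0,0,0,0,0,20],[0,0,0,0,0,0,20]]'
python3 - <<'E'
from h import *
s=robot.sense();print(s['moment'],s['tcp_pos'])
s=grab('scene','s9');t=grab('top','t9')
cv2.imwrite('pics/zg.png',cv2.resize(s['color'][110:230,70:200],(650,600),interpolation=cv2.INTER_CUBIC))
E
```

```text
time_s: 15.33
tcp_pos: [552.6, -329.3, 141.5]
orientation: [[-0.002, 1.0, 0.001], [1.0, 0.002, -0.0], [-0.0, 0.001, -1.0]]
ft_force: [5.0, -0.9, -2.5]
grip_width: 29.7
time_s: 15.75
tcp_pos: [552.4, -309.0, 168.6]
orientation: [[-0.0, 1.0, 0.001], [1.0, 0.0, -0.001], [-0.001, 0.001, -1.0]]
ft_force: [7.8, -0.5, -1.9]
grip_width: 29.9
[-0.2426194  -1.57110297 -0.03195908] [ 552.37402899 -308.96920794  168.64585199]
```

View pics/zg.png

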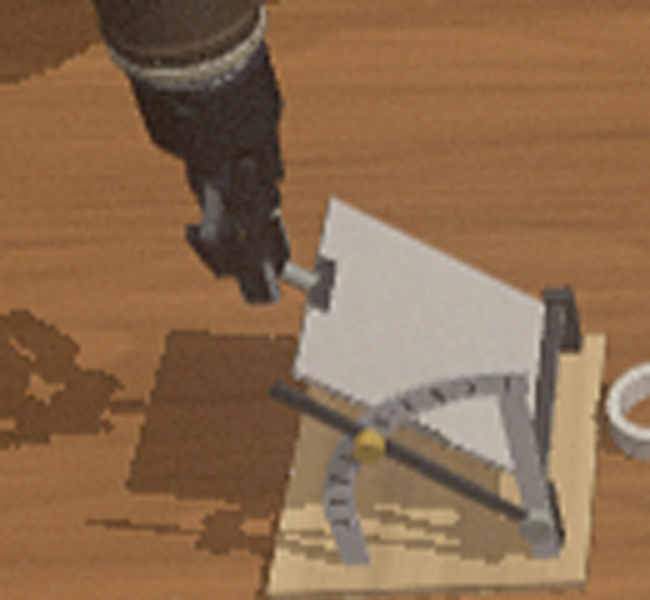

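View pics/t9.png

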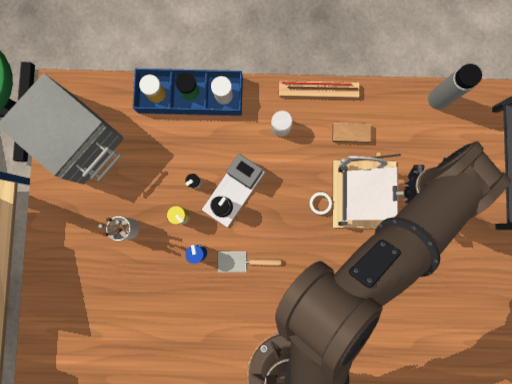

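```bash
cat > b.py <<'E'
from h import *
import sys
def board(tag):
    im=load(tag);W=pts(im);c=im['color'].astype(int)
    white=(c.min(-1)>120)&(c.max(-1)-c.min(-1)<40)&(im['range_z']>0)
    m=white&(abs(W[...,0]-552)<65)&(W[...,1]<-175)&(W[...,1]>-320)&(W[...,2]>30)
    m=cv2.erode(m.astype(np.uint8),np.ones((3,3)))>0
    P=W[m]
    for _ in range(3):
        c0=P.mean(0);n=np.linalg.svd(P-c0,full_matrices=False)[2][2];n*=np.sign(n[2]);d=(P-c0)@n;P=P[abs(d)<max(2.5*d.std(),1)]
    # angle: normal (.., sin, cos); distance of hinge (-155,55) from surface
    print(tag,len(P),'angle',np.degrees(np.arctan2(n[1],n[2])).round(2),'nx',n[0].round(3),'hinge dist',(np.array([552,-155,55])-c0)@n,'std',d.std().round(2))
for t in sys.argv[1:]:board(t)
E
python3 b.py s5 t5 s8 s9 t9
```

```text
s5 574 angle 0.16 nx -0.006 hinge dist -3.8573176308798622 std 2.07
t5 1662 angle -0.08 nx 0.001 hinge dist -3.4255639747089863 std 2.39
s8 753 angle 13.19 nx -0.005 hinge dist -3.82893045615095 std 2.16
s9 842 angle 40.47 nx -0.002 hinge dist -2.697030763341374 std 1.72
t9 1693 angle 40.51 nx -0.001 hinge dist -3.2705434803798155 std 2.07
```

```bash
cat > p.py <<'E'
from h import *
import sys
for tag in sys.argv[1:]:
    im=load(tag);W=pts(im);c=im['color'].astype(int)
    m=(abs(W[...,0]-659)<9)&(W[...,1]<-175)&(W[...,1]>-292)&(W[...,2]>60)&(c.max(-1)<95)
    P=W[m][:,1:]
    for _ in range(4):
        c0=P.mean(0);v=np.linalg.svd(P-c0,full_matrices=False)[2][0];d=(P-c0)@np.array([-v[1],v[0]]);P=P[abs(d)<max(2.5*d.std(),2)]
    a=np.degrees(np.arctan(-v[1]/v[0]));print(tag,len(P),'dir',a.round(2),'about hinge',np.degrees(np.arctan2(c0[1]-55,-155-c0[0])).round(2),'std',d.std().round(2),'x',W[m][:,0].mean().round(1))
    # colour route: centreline on plane x=659
    col=np.array([(u,v_) for v_,u in zip(*np.nonzero(m))]);R=[]
    for u,v_ in col:
        o,d=ray(im,u,v_);q=o+d*(659-o[0])/d[0];R.append(q[1:])
    R=np.array(R,np.float32);vx,vy,x0,y0=cv2.fitLine(R,cv2.DIST_HUBER,0,.01,.01).ravel();print('  ray dir',np.degrees(np.arctan(-vy/vx)).round(2),'about hinge',np.degrees(np.arctan2(y0-55,-155-x0)).round(2))
E
python3 p.py scene0 s5 s9 top0 t5
```

```text
scene0 116 dir 45.44 about hinge 45.95 std 3.16 x 659.2
  ray dir 45.18 about hinge 45.46
s5 111 dir 45.5 about hinge 45.97 std 3.12 x 659.4
  ray dir 45.37 about hinge 45.43
s9 128 dir 45.1 about hinge 45.8 std 3.36 x 659.2
  ray dir 45.2 about hinge 45.34
top0 29 dir 44.07 about hinge 47.56 std 1.6 x 656.4
  ray dir 46.05 about hinge 41.67
t5 27 dir 45.77 about hinge 47.43 std 1.48 x 656.4
  ray dir 46.08 about hinge 41.65
```

```bash
python3 -m jog '[[5.7,0,-6.2,0,0,0,20],[5.8,0,-6,0,0,0,20],[0,0,0,0,0,0,20],[0,0,0,0,0,0,20],[0,0,0,0,0,0,20]]'
python3 - <<'E'
from h import *
s=grab('scene','s10');t=grab('top','t10')
cv2.imwrite('pics/zh.png',cv2.resize(s['color'][145:225,105:190],(638,600),interpolation=cv2.INTER_CUBIC))
E
python3 b.py s10 t10; python3 p.py s10
```

```text
time_s: 16.27
tcp_pos: [552.3, -297.6, 180.6]
orientation: [[-0.001, 1.0, 0.001], [1.0, 0.001, -0.001], [-0.001, 0.001, -1.0]]
ft_force: [8.2, -1.0, -2.1]
grip_width: 29.7
s10 819 angle 44.95 nx -0.006 hinge dist -2.716858754507304 std 1.74
t10 1611 angle 45.02 nx -0.004 hinge dist -3.4307308800055503 std 2.03
s10 128 dir 45.12 about hinge 45.81 std 3.31 x 659.4
  ray dir 44.93 about hinge 45.15
```

View pics/zh.png

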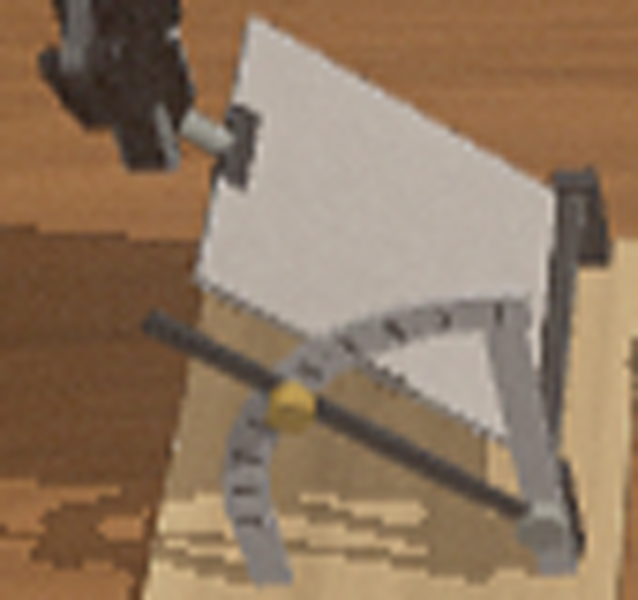

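```bash
python3 m.py 510 219.5 t10 s10
python3 - <<'E'
from h import *
s=grab('scene','s11');print(robot.sense()['tcp_pos'],robot.sense()['ft_force'])
E
python3 b.py s11
python3 -c "
from station import robot
print(robot.job_done())"
```

```text
t10 lid circ [508.6 221.1] 26.8 mean [508.2 221.3] PCA -33.8 centroid -31.5 eig [ 9.2 35.8]
s10 lid circ [512.4 216.5] 29.5 mean [513.2 218.5] PCA -31.5 centroid -46.3 eig [ 7.7 59.2]
[ 552.30963877 -297.69017709  180.51585   ] [ 7.28994124  0.20066749 -2.59456443]
s11 796 angle 44.79 nx -0.01 hinge dist -3.0897454364084034 std 1.7
the job is handed in; nothing more can be done
None
```

I turned the jar to face the reader's window and let it go. Then I lifted the board by its knob into line with the pointer and handed the job in while still holding it, at about 16 s. No verdict came back.

- **Jar:** it started about 5 mm off-centre, so I moved it to the middle while turning it about 65° clockwise. I regripped it once for a 2° correction. My last check put the label at −31.5° to −34° and the reader's axis at about −32.5°. The jar is within about 2 mm of the pad's centre.
- **Board:** the last plane fits from depth gave 44.8° to 45.0°. The wrist force stayed under 10 N, and the pointer was not touched.
- **Pointer angle:** the scene-camera and two-view estimates ranged from 44.6° to 46.0°. A slope comparison in the last picture suggests board and pointer agree within about 0.5°.
- **Checks that disagreed:** the seal-centroid check from the scene camera read −46°, off from all the others; I discarded it because the lid's side and edge distort that view. The top view of the pointer also scattered, from 41.7° to 47.6°, because it had few pixels to work with.

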